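# Unfold the flask press crank and clamp the flask

## Task

Fold the red crank handle of the little flask press out until it stands fully upright against its stop, without forcing it past the stop, and only then turn the crank clockwise (seen from above) by that handle until the press squeezes the brass flask with about 30 newtons. Do not overtighten, leave the handle standing upright, disturb nothing else and let go.

Things in the scene. Friction and masses are not known exactly. Their poses are not given: they have to be found in the camera images.
- press: bench press, fixed: grey base plate 170 (x) by 190 (y) by 15 mm, two steel columns, blue head 56 by 186 mm whose top is 158 mm above the table. Origin: centre of the base plate's underside, on the vertical crank axis.
- crank_axis (a point): point on the vertical crank axis at the height of the middle of the crank arm, 188 mm above the table (30 mm above the blue head). The hub around it is 28 mm across and ends 194 mm above the table. The arm is a level steel bar 12 mm wide, 8 mm thick, that reaches from the hub to the fold pivot.
- fold_pivot (a point): hinge point of the folding handle at the outer end of the crank arm, 80 mm from the crank axis and 204 mm above the table; it goes round with the crank. The hinge's axis is level, square to the arm. Two steel cheeks 22 mm apart over their outsides stand beside it, up to 6 mm above it.
- grip_tip (a point): centre of the folding handle's end face, 67 mm from the fold pivot. The handle: red round sleeve, 18 mm across, from 15 to 67 mm from the pivot, spinning freely about its centre line, so a hand on it need not turn while cranking. Folded, it lies 3 mm above the arm and points from the pivot to the crank axis; in working position it points straight up.
- fold (a joint): fold angle of the handle in rad: 0 folded flat on the arm, 1.57 upright on its firm stop, the end of its travel. The hinge is stiff (0.15 N m of friction, 3 N at 50 mm from the pivot) and stays where it is left, and a pinched handle may slip in the fingers and lag behind.
- knuckle (a joint): overload bend in rad of the sprung hinge block at the fold pivot, about the hinge's axis: 0 normally. With the handle on its stop it bends outward once the handle is pushed on with more than 0.45 N m (9 N at 50 mm from the pivot), then gives 1 rad per 3 N m and springs back when let go. Over 0.12 rad (16 N at 50 mm) it is overstrained.
- crank (a joint): crank angle in rad: 0 at the start, grows clockwise seen from above, ends at 3.6. Steady friction 0.5 N m (about 6 N at the upright handle) also holds it when let go; every 10 N of squeeze on the flask adds 1.25 N of drag at the handle. To stay put (within 0.25) until the handle is unfolded.
- ram: ram under the blue head, driven straight down 10 mm per rad of crank. Origin: on the crank axis, underside of its 52 mm disc. Below it hangs a black pressure pad 52 mm across on springs (6 N per mm): its free face is 24 mm under the disc, at the start 85 mm above the table. Past first touch each rad of crank adds 60 N; wanted is 30 N (about 0.5 rad past touch); 20 to 45 N is good, 75 N too much.
- flask: brass curing flask 84 by 66 mm, 0.9 kg, loose on the base plate under the pad; origin: centre of its underside. Its upper half stands proud on the packing by an amount that differs and is not measured: its top is 50 to 62 mm above its underside, so the pad touches after about 0.8 to 2.0 rad of crank. It does not give under the squeeze.
- jar1: small clear jar with a green cap, 42 mm across, 45 mm tall, standing on the table; origin: centre of its underside. Leave alone.
- jar2: another such jar. Leave alone.
- mug: white ceramic cup, 72 mm across, 75 mm tall, standing on the table; origin: centre of its underside. Leave alone.
- cast: dental cast with a yellow foot, 62 by 56 by 33 mm, on the table; origin: centre of its underside. Leave alone.
Mind the look-alikes: they are no part of the job. What is shaped like the flask but purple or turquoise is not meant.

How it is judged (in metres and radians):
On the way, in this order (a step that is already met when the one before it is completed fails the run):
1. the handle is folded out upright against its stop, the crank still unturned (value of joint fold above 1.48 rad and value of joint knuckle below 0.06 rad and value of joint crank below 0.25 rad), for 0.2 s.
2. with the handle upright the crank has driven the pad onto the flask and squeezes it with 20 to 45 N (value of joint fold above 1.48 rad and value of joint knuckle below 0.06 rad and contact force between ram and flask between 20 and 45 N), for 0.2 s.
At the end, for the whole second after the job is handed in: The pad squeezes the flask with 20 to 45 N, the flask stands under it (within 15 mm of the press's axis), the crank is at rest, and the handle stands upright (fold angle over 1.48 rad, hinge block not bent by more than 0.06 rad), released (all of step 2 and horizontal distance between flask and press below 0.015 m and velocity of joint crank below 0.05 rad/s); the robot touches nothing.
It fails at once if the crank was turned (over 0.25 rad) with the handle not folded out (value of joint crank above 0.25 rad and value of joint fold below 1.3 rad).
It fails at once if the handle was forced past its stop (hinge block bent over 0.12 rad) (value of joint knuckle above 0.12 rad).
It fails at once if the flask was squeezed with more than 75 N (contact force between ram and flask above 75 N).
It fails at once if a bystander (jar, cup or cast) was moved more than 20 mm (distance of any of jar1, jar2, mug, cast from where it was at the start of the episode above 0.02 m).
It also fails if it takes over 72 s, if anything falls off the work surface, if the arm or the gripper's body presses on something with over 40 N, if the wrist force passes 120 N, or if a joint passes its speed limit or range.

## Robot

A 7-joint arm with a two-finger parallel gripper is mounted at the origin on the work surface. World frame = base frame: x ahead of the robot, y to its left, z up, the work surface at z = 0. Lengths are in mm, angles in rad, forces in N, time in s.
With the tool pointing down it reaches from about 400 to 875 mm from the base axis. Payload 4.4 kg.
Tool frame: the origin (TCP) lies at the very end of the fingers, on their centre line; the grasp point (between the pads) lies 19 mm behind it; z points along the fingers, y is the line along which they close (so a half turn about z gives the same grasp; the last joint's range is limited). The gripper opens to 85 mm and grips with 20 to 120 N. Pads are 22 mm wide; open, the fingers measure 114 mm over their backs; the gripper's body (76 mm by 85 mm) begins 54 mm behind the grasp point. The pads swing forward as they close: fully open they stand 13 mm farther back than shut.
Start: joints at [-1.33, 0.628, 0.038, 1.517, -0.027, 0.996, -0.02], TCP at [196.282, 619.67, 231.313] pointing down, gripper open.
Joint ranges: [-3.06, 3.06], [-0.37, 2.12], [-1.25, 1.32], [0.18, 2.47], [-1.1, 4.24], [0.23, 1.98], [-2.94, 2.94]. Speed limits (rad/s): [2.57, 2.57, 3.14, 3.14, 3.14, 3.14, 3.14].

## Interface

Orientations are given as [roll, pitch, yaw] about the fixed x, y, z axes, in that order (R = Rz(yaw) Ry(pitch) Rx(roll)).
In Python, from cell import ctrl gives the robot as it stands.
- The arm moves only by the tool step_arm, never from a script. Its argument "series" is a list that holds one entry, the list of rows, each a list of 7 numbers: the turn, a rotation vector about the tool's x, y, z as a fraction of full scale, then the shift along the tool's x, y, z as a fraction of full scale, then the closure, from 0 (fully open) to 1 (shut). In form: [[[ax, ay, az, tx, ty, tz, gripper], ...]]. A call has 1 to 12 rows; each row shifts and turns the commanded pose from where the row before left it, along the tool's axes as they then stand; what a row does not reach is not made up. Full scale, the value 1, is 150 mm for a shift and 45 degrees for a turn. A row lasts 1/10 s, in which the tool goes at most 50 mm and 8.59 degrees, less where a joint would pass 70% of its speed; a pose out of reach is approached as far as the arm can. A call with a number of a shift or a turn outside -1 to 1 is refused whole. A call with a gripper value outside its range is refused whole. The fingers move at their own pace and stop on an object; the grip force is fixed at half the most. Time passes only in rows, so rows that do not move let the fingers close. It gives the time, the measured TCP pose, the force, the opening and the grip force at its end, in the units of the state.
- ctrl.read_state(): the state, without advancing time (a new reading comes with each control period).
- ctrl.get_image(name): name is "scene" or "top" or "wrist"; returns a dict with "img" (480x640x3 uint8, red, green, blue), "fx", "fy", "cx", "cy" (pixels), "R" (3x3) and "t" (3): a world point X has camera coordinates R X + t. Camera axes: x right, y down, z forward; pixel columns grow to the right and rows downward; lengths in mm; the calibration is good to about 2 mm. A picture is of the moment at which its call begins. There is no depth.
- ctrl.finish_job(): hands the job in; it is judged then, once.
Trained networks look in a picture, given as the dict that the camera call returned (one of the last four; its "shot" number tells which), for a name from the list of things; names that differ only in an ending like _2 or _b are one class to them, and where a whole thing is asked for, a point or a joint stands for the part that bears it (a point fixed in the world has none). Each returns a list of dicts, best first, with "score" (0 to 1); they miss things now and then, are a little off and sometimes report something else, mostly with a low value. They report only what shows in the picture. A call takes as long as a camera call. They do not tell look-alikes from the thing itself.
- ctrl.recognise(picture, thing): "centre" ([column, row] in pixels, amid what is visible of it).
The state is a dict: "clock": time; "qpos": joint angles; "qd": joint speeds; "tau": joint torques, N m; "eef_pos": TCP position; "tool_rot": TCP orientation; "force": force on the tool from outside, world axes, zero at the start; "torque": the same for the moment, N m; "width": finger opening in mm; "gripper_force": force on a finger pad.
Only numpy, scipy, OpenCV 4.12 (cv2) and the standard library are available. Lean on these libraries where they do the work, as an engineer would, in place of code of your own. Each camera call takes 0.05 s, during which the arm holds its last target. There are 200 camera calls.

## Working session

There is one attempt and no reset: what is moved stays moved. The work goes in short steps, Python scripts to look and compute and a tool call to move; the robot and the scene stay as the last step left them, time stands still between calls to the robot, and variables do not carry over. Pictures are saved under pics/ and viewed, at most 10 in all, crops included, and the job is handed in when it is done.

Besides the shell and the picture viewer there is one more tool, called after "Request:" as name(argument=value, ...) on one line, values as JSON. step_arm: Moves the arm, as the interface text tells. Shift numbers are shares of 150 mm and turn numbers shares of 45 degrees, none past 1 either way. Its arguments: {"type":"object","properties":{"series":{"type":"array","items":{"type":"array","items":{"type":"array","items":{"type":"number","minimum":-1,"maximum":1}}}}},"required":["series"]}

```bash
mkdir -p pics; ls
cat > h.py <<'E'
import numpy as np, cv2
from cell import ctrl
def tri(obs):
    # obs: list of (pic,[u,v]); least squares point
    A=[];b=[]
    for p,(u,v) in obs:
        R=np.array(p["R"]);t=np.array(p["t"]).ravel()
        for k,(c,f,q) in enumerate(((p["cx"],p["fx"],u),(p["cy"],p["fy"],v))):
            r=R[k]-(q-c)/f*R[2]; A.append(r); b.append(-(t[k]-(q-c)/f*t[2]))
    x=np.linalg.lstsq(np.array(A),np.array(b),rcond=None)[0]
    return x,np.array(A)@x-np.array(b)
def atz(p,uv,z):
    R=np.array(p["R"]);t=np.array(p["t"]).ravel()
    c=-R.T@t; d=R.T@np.array([(uv[0]-p["cx"])/p["fx"],(uv[1]-p["cy"])/p["fy"],1])
    return c+d*(z-c[2])/d[2]
def proj(p,X):
    c=np.array(p["R"])@np.array(X)+np.array(p["t"]).ravel()
    return [p["fx"]*c[0]/c[2]+p["cx"],p["fy"]*c[1]/c[2]+p["cy"]]
def save(p,n): cv2.imwrite("pics/"+n+".png",p["img"][:,:,::-1])
E
python3 - <<'E'
from h import *
np.set_printoptions(precision=1,suppress=True)
s=ctrl.read_state();print(s["eef_pos"],s["tool_rot"],s["force"],s["width"],s["clock"])
P={n:ctrl.get_image(n) for n in("scene","top")}
for n in P: save(P[n],n+"0")
for th in("press","crank_axis","fold_pivot","grip_tip","flask","mug","cast","jar1"):
    for n in P: print(th,n,[(np.round(d["centre"]),round(d["score"],2)) for d in ctrl.recognise(P[n],th)[:4]])
import pickle;pickle.dump(P,open("P0.pkl","wb"))
E
```

```text
pics
[196.1 619.1 230.4] [-3.1  0.   2.8] [-1.   0.4  1.2] 85.26526486128616 0.0
press scene [(array([336., 272.]), 0.62), (array([339., 266.]), 0.17)]
press top [(array([229., 248.]), 0.66), (array([299., 230.]), 0.61)]
crank_axis scene [(array([340., 273.]), 0.63)]
crank_axis top [(array([298., 233.]), 0.69)]
fold_pivot scene [(array([338., 224.]), 0.9)]
fold_pivot top [(array([296., 241.]), 0.95)]
grip_tip scene [(array([341., 204.]), 0.42), (array([339., 224.]), 0.2)]
grip_tip top [(array([296., 246.]), 0.77)]
flask scene [(array([341., 288.]), 0.85), (array([422., 257.]), 0.83), (array([171., 276.]), 0.6)]
flask top [(array([201., 296.]), 0.84), (array([472., 254.]), 0.7), (array([304., 247.]), 0.47)]
mug scene [(array([255., 268.]), 0.92)]
mug top [(array([383., 252.]), 0.56)]
cast scene [(array([418., 308.]), 0.92), (array([340., 205.]), 0.59), (array([338., 223.]), 0.45)]
cast top [(array([223., 218.]), 0.74)]
jar1 scene [(array([407., 285.]), 0.92), (array([252., 313.]), 0.88)]
jar1 top [(array([227., 250.]), 0.55), (array([376., 201.]), 0.5)]
```

View pics/scene0.png

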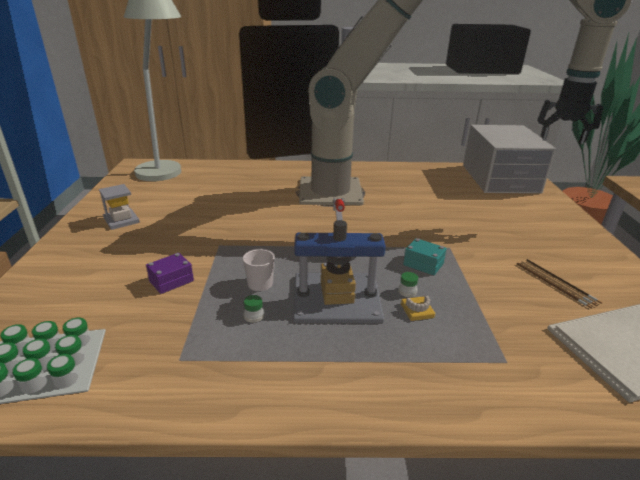

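Run:
```python
import pickle,cv2
P=pickle.load(open("P0.pkl","rb"));a=P["top"]["img"][150:350,170:430,::-1]
cv2.imwrite("pics/topc.png",cv2.resize(a,None,fx=3,fy=3,interpolation=2))
for n in P: print(n,P[n]["fx"],P[n]["cx"],P[n]["cy"],P[n]["R"],P[n]["t"])
```

```text
scene 450.50933065669057 315.89600508816 246.34960902137644 [[ 0.00414967  0.99987955  0.01495524]
 [ 0.51667178  0.01066071 -0.85611718]
 [-0.8561735   0.01127955 -0.51656531]] [  50.03998418 -186.08987319 1518.0338831 ]
top 606.8052513352943 315.30242320560023 240.6772543495663 [[-0.02450665 -0.99952948 -0.01844591]
 [-0.99812764  0.02549831 -0.0555972 ]
 [ 0.05604138  0.01704887 -0.99828288]] [ -27.27641121  565.83956969 1375.08232476]
```

View pics/topc.png

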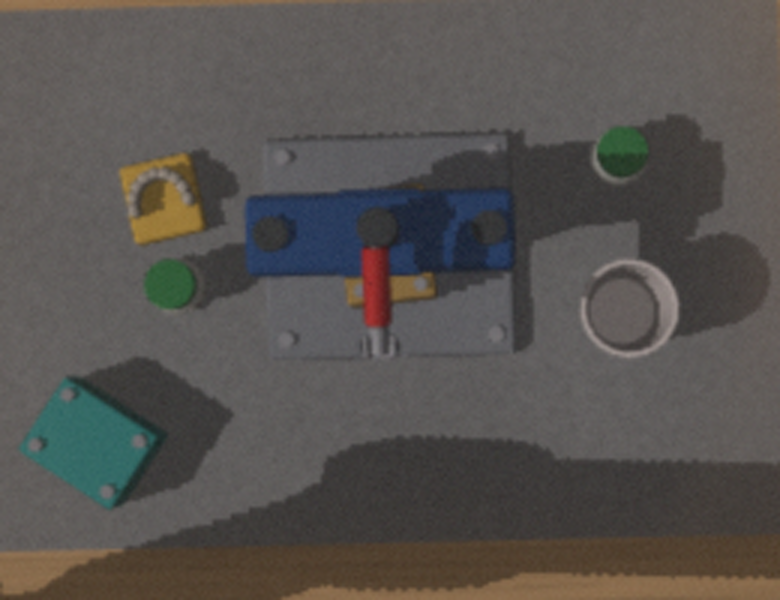

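The scene shows one press, with its red folded handle at scene (340,204) and top (296,246). The brass flask is under it at scene (340,287). The look-alikes are the purple box at (171,273) and the turquoise box at (425,257). The top crop has the hub at full-picture pixel (296,226) and the cheeks at (296,265), so the crank arm points toward the robot. I choose the red handle on the blue press and the brass flask.

Run:
```python
from h import *
import pickle
np.set_printoptions(precision=1,suppress=True)
P=pickle.load(open("P0.pkl","rb"));T=P["top"]
hsv=cv2.cvtColor(T["img"],cv2.COLOR_RGB2HSV)
def blob(lo,hi,x0,x1,y0,y1):
    m=cv2.inRange(hsv,lo,hi);k=np.zeros_like(m);k[y0:y1,x0:x1]=m[y0:y1,x0:x1]
    pts=np.argwhere(k)[:,::-1].astype(np.float32)
    return cv2.minAreaRect(pts),len(pts)
r,n=blob((0,120,60),(8,255,255),270,320,220,270);print("red",r,n)
print("red ends z204", [atz(T,q,209) for q in cv2.boxPoints(r)])
b,n=blob((105,120,30),(125,255,255),230,360,190,260);print("blue",b,n,atz(T,b[0],158))
print("blue corners",[atz(T,q,158) for q in cv2.boxPoints(b)])
g=[(258.5,195.5),(341,195.5),(342,268.5),(259,269)]
print("base",[atz(T,q,15) for q in g])
print("hub",atz(T,(296,226),194),"cheeks",atz(T,(296,265),206))
print("jar/cast/mug",[atz(T,q,45)[:2] for q in((227,245),(377,201),(380,252),(223,217))])
s=ctrl.read_state();print(np.round(s["tool_rot"],4))
W=ctrl.get_image("wrist");print(W["fx"],-np.array(W["R"]).T@np.array(W["t"]).ravel(),W["R"])
```

```text
red ((295.0, 245.5), (25.0, 8.0), 90.0) 178
red ends z204 [array([570.5,   2.9, 209. ]), array([570.1, -12.9, 209. ]), array([520.8, -11.8, 209. ]), array([521.2,   4. , 209. ])]
blue ((296.0, 227.5), (87.99998474121094, 26.999996185302734), 0.0) 1352 [585.2  -4.8 158. ]
blue corners [array([559.6,  86.6, 158. ]), array([615.5,  85.5, 158. ]), array([610.7, -96.1, 158. ]), array([555. , -94.6, 158. ])]
base [array([672.7,  87. ,  15. ]), array([ 667.5, -103.1,   15. ]), array([ 499.8, -100.8,   15. ]), array([503.3,  89.1,  15. ])]
hub [585.3  -6.6 194. ] cheeks [507.2  -5.4 206. ]
jar/cast/mug [array([558.7, 156.8]), array([ 649. , -182.7]), array([ 534.3, -186. ]), array([622.1, 164.8])]
[ 3.1 -0.   2.8]
405.54388702141176 [127.1 641.8 374. ] [[ 0.3  1.   0. ]
 [ 0.9 -0.3  0.3]
 [ 0.3 -0.1 -1. ]]
```

Run:
```python
from h import *
s=ctrl.read_state();print([round(float(v),4) for v in s["tool_rot"]],s["clock"])
```

```text
[3.1415, -0.0, 2.8348] 0.95
```

Request:
step_arm(series=[[[0,0,-0.145,0,0,-0.2,0],[0,0,-0.145,0,0,-0.2,0],[0,0,-0.145,0,0,-0.2,0],[0,0,0,0,0,0,0]]])

```text
clock: 1.35
eef_pos: [197.1, 622.0, 326.3]
tool_rot: [3.133, 0.002, -3.105]
force: [0.4, 0.3, 0.1]
width: 85.4
gripper_force: 0.0
```

Request:
step_arm(series=[[[0,0,0.075,0,0,0,0],[0,0,0,-0.142,-0.243,0,0],[0,0,0,-0.142,-0.243,0,0],[0,0,0,-0.142,-0.243,0,0],[0,0,0,-0.142,-0.243,0,0],[0,0,0,-0.142,-0.243,0,0],[0,0,0,-0.142,-0.243,0,0],[0,0,0,-0.142,-0.243,0,0],[0,0,0,-0.142,-0.243,0,0],[0,0,0,-0.142,-0.243,0,0],[0,0,0,-0.142,-0.243,0,0],[0,0,0,-0.142,-0.243,0,0]]])

```text
clock: 2.55
eef_pos: [421.2, 211.5, 321.1]
tool_rot: [3.142, -0.0, 3.117]
force: [0.5, 0.8, 0.1]
width: 85.8
gripper_force: 0.0
```

Request:
step_arm(series=[[[0,0,0,-0.142,-0.243,0,0],[0,0,0,-0.142,-0.243,0,0],[0,0,0,-0.142,-0.243,0,0],[0,0,0,-0.142,-0.243,0,0],[0,0,0,-0.142,-0.243,0,0],[0,0,0,-0.142,-0.243,0,0],[0,0,0,0,0,0,0],[0,0,0,0,0,0,0]]])

```text
clock: 3.35
eef_pos: [543.1, -9.4, 320.6]
tool_rot: [3.142, -0.001, 3.114]
force: [-0.3, 0.5, 0.9]
width: 85.4
gripper_force: 0.0
```

Run:
```python
from h import *
import pickle
s=ctrl.read_state();print(np.round(s["eef_pos"],1),np.round(s["tool_rot"],4),np.round(s["force"],2))
W=ctrl.get_image("wrist");save(W,"w1");pickle.dump(W,open("W1.pkl","wb"))
for th in("crank_axis","fold_pivot","grip_tip","flask"):
    print(th,[(np.round(d["centre"]),round(d["score"],2)) for d in ctrl.recognise(W,th)[:3]])
```

```text
[543.1  -9.4 320.6] [ 3.1415e+00 -1.4000e-03  3.1144e+00] [-0.26  0.47  0.85]
crank_axis [(array([322., 241.]), 0.82)]
fold_pivot [(array([322., 235.]), 0.88)]
grip_tip [(array([322., 232.]), 0.77), (array([323., 242.]), 0.29)]
flask [(array([  6., 178.]), 0.87), (array([543.,  86.]), 0.87), (array([303., 208.]), 0.76)]
```

View pics/w1.png

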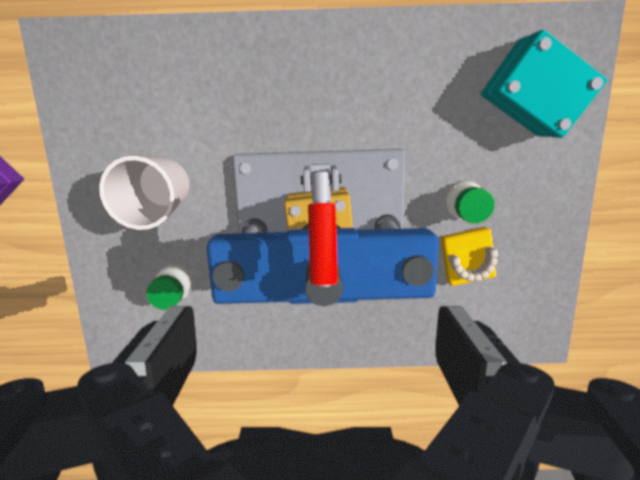

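The wrist close-up confirms the choice. It shows the red sleeve from (322,203) to (323,283), the cheeks and pivot at (322,178), and the hub at (323,290). The brass flask is at (320,208), and the turquoise look-alike at (545,85) is well away.

Run:
```python
from h import *
import pickle
np.set_printoptions(precision=1,suppress=True)
W=pickle.load(open("W1.pkl","rb"))
hsv=cv2.cvtColor(W["img"],cv2.COLOR_RGB2HSV)
m=cv2.inRange(hsv,(0,120,80),(8,255,255))
pts=np.argwhere(m)[:,::-1].astype(np.float32);r=cv2.minAreaRect(pts);print(r)
for v in (205,215,230,250,270,280):
    u=np.where(m[v]>0)[0]; print(v,u.min(),u.max(),atz(W,((u.min()+u.max())/2,v),204))
vs=np.where(m[:,322]>0)[0];print(vs.min(),vs.max(),atz(W,(322,vs.min()),208),atz(W,(322,vs.max()),204))
print("cheek L,R",atz(W,(306,178),208),atz(W,(338,178),208))
print("hub",atz(W,(323.5,290),194))
b=cv2.inRange(hsv,(105,120,30),(125,255,255));bp=np.argwhere(b)[:,::-1].astype(np.float32);bp=bp[(bp[:,0]>200)&(bp[:,0]<445)]
rb=cv2.minAreaRect(bp);print(rb,atz(W,rb[0],158))
```

```text
((322.4106140136719, 243.53179931640625), (82.82343292236328, 28.154367446899414), 88.85424041748047)
205 310 334 [521.6  -3.6 204. ]
215 309 334 [528.2  -4.  204. ]
230 311 334 [538.4  -3.6 204. ]
250 311 335 [552.2  -3.6 204. ]
270 309 337 [566.4  -3.9 204. ]
280 312 337 [573.7  -3.  204. ]
203 284 [519.5  -3.6 208. ] [576.6  -4.8 204. ]
cheek L,R [503.3 -13.3 208. ] [503.9   6.8 208. ]
hub [585.3  -3.7 194. ]
((322.5, 265.5), (230.99996948242188, 72.99998474121094), -0.0) [579.6  -3.7 158. ]
```

Request:
step_arm(series=[[[0,0,-0.019,-0.047,0.037,0,0],[0,0,0,0,0,0.2,0],[0,0,0,0,0,0.2,0],[0,0,0,0,0,0.2,0],[0,0,0,0,0,0.1,0],[0,0,0,0,0,0,0],[0,0,0,0,0,0,0]]])

```text
clock: 4.3
eef_pos: [551.2, -2.5, 216.7]
tool_rot: [3.141, 0.001, 3.134]
force: [-1.2, 0.6, 0.0]
width: 85.3
gripper_force: 0.0
```

Request:
step_arm(series=[[[0,0,0,0.005,-0.009,0.1,0],[0,0,0,0,0,0.1,0],[0,0,0,0,0,0,0.4],[0,0,0,0,0,0,0.6],[0,0,0,0,0,0,0.6]]])

```text
clock: 4.8
eef_pos: [550.8, -4.3, 187.6]
tool_rot: [3.141, 0.002, 3.133]
force: [-0.5, -0.7, -0.1]
width: 43.9
gripper_force: 0.0
```

Run:
```python
from h import *
W=ctrl.get_image("wrist");cv2.imwrite("pics/w2.png",W["img"][150:480,120:520,::-1])
s=ctrl.read_state();print(np.round(s["eef_pos"],1),np.round(s["force"],2),s["width"])
```

```text
[550.7  -4.4 187.5] [-0.6   0.31 -0.11] 36.175872655856764
```

View pics/w2.png

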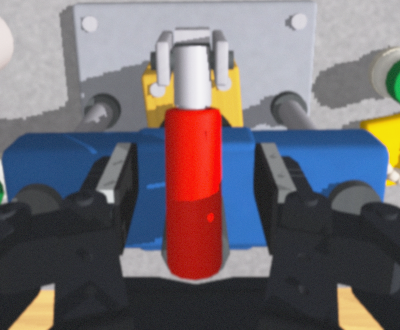

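The crop shows the pads at crop x≈120 and 270 straddling the sleeve (165–222, row 200), nicely centred. Next I close the gripper.

Request:
step_arm(series=[[[0,0,0,0,0,0,1],[0,0,0,0,0,0,1],[0,0,0,0,0,0,1],[0,0,0,0,0,0,1],[0,0,0,0,0,0,1],[0,0,0,0,0,0,1]]])

```text
clock: 5.45
eef_pos: [550.4, -5.0, 186.7]
tool_rot: [-3.141, 0.001, 3.132]
force: [0.8, -3.6, 6.1]
width: 16.4
gripper_force: 58.3
```

Request:
step_arm(series=[[[0,0,0,0.003,0,-0.039,1],[0,0,0,0.008,0,-0.0385,1],[0,0,0,0.0125,0,-0.037,1],[0,0,0,0.0175,0,-0.035,1],[0,0,0,0.022,0,-0.0325,1],[0,0,0,0.026,0,-0.0295,1],[0,0,0,0,0,0,1]]])

```text
clock: 6.15
eef_pos: [533.5, -4.4, 217.5]
tool_rot: [3.142, -0.005, 3.132]
force: [-2.2, -3.6, -15.7]
width: 16.8
gripper_force: 62.1
```

Request:
step_arm(series=[[[0,0,0,0.03,0,-0.026,1],[0,0,0,0.0325,0,-0.022,1],[0,0,0,0.035,0,-0.0175,1],[0,0,0,0,0,0,1]]])

```text
clock: 6.55
eef_pos: [520.5, -3.9, 227.1]
tool_rot: [3.141, -0.002, 3.132]
force: [0.8, -3.0, -23.6]
width: 16.3
gripper_force: 61.4
```

Run:
```python
from h import *
import pickle
S=ctrl.get_image("scene");W=ctrl.get_image("wrist")
s=ctrl.read_state();print(np.round(s["eef_pos"],1),np.round(s["force"],2),s["width"])
a=cv2.resize(S["img"][160:260,290:390],None,fx=4,fy=4,interpolation=2)
b=W["img"][80:480,120:520]
cv2.imwrite("pics/c3.png",np.hstack([a,b])[:,:,::-1])
```

```text
[520.6  -4.  227.2] [  0.53  -2.56 -23.73] 16.133936096907938
```

View pics/c3.png

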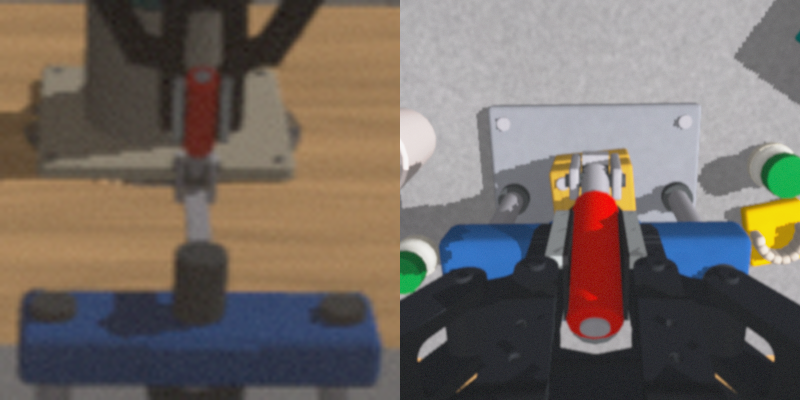

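The crop shows the handle partly raised, its tip at scene (340,179) and wrist (315,407), with the pads still on the sleeve. Next I triangulate the tip to get the actual fold angle.

```bash
cat >> h.py <<'E'
def fold_angle(S,W,sc,wc,piv=(505.3,-3.8,204)):
    x,r=tri([(S,sc),(W,wc)]);d=x-np.array(piv)
    print("tip",np.round(x,1),"res",np.round(r,1),"r",np.linalg.norm(d).round(1),"ang",np.degrees(np.arctan2(d[2],d[0])).round(1))
E
python3 - <<'E'
from h import *
S=ctrl.get_image("scene");W=ctrl.get_image("wrist")
for th in("grip_tip","fold_pivot"):
  for n,p in(("s",S),("w",W)): print(th,n,[(np.round(d["centre"]),round(d["score"],2)) for d in ctrl.recognise(p,th)[:2]])
fold_angle(S,W,(340,178.7),(315,407))
for a in (40,45,50,55,60,65,70):
    X=np.array([505.3+67*np.cos(np.radians(a)),-4,204+67*np.sin(np.radians(a))]); print(a,np.round(proj(S,X),1),np.round(proj(W,X),1))
print(np.round(proj(S,[505.3,-4,204]),1),np.round(proj(W,[505.3,-4,204]),1),np.round(proj(S,[585.3,-4.7,194]),1))
E
```

```text
grip_tip s [(array([341., 190.]), 0.59), (array([342., 267.]), 0.54)]
grip_tip w [(array([313., 344.]), 0.7)]
fold_pivot s [(array([339., 208.]), 0.76), (array([337., 270.]), 0.32)]
fold_pivot w [(array([315., 329.]), 0.63)]
tip [530.9  -4.9 265.4] res [ 1.7  0.  -1.7 -0.1] r 66.6 ang 67.4
40 [341.6 192.1] [313.5 432.9]
45 [341.5 189.3] [313.4 432.5]
50 [341.5 186.7] [313.2 430.4]
55 [341.5 184.2] [313.  426.5]
60 [341.4 181.8] [312.8 420.6]
65 [341.3 179.6] [312.6 412.6]
70 [341.3 177.5] [312.4 402.5]
[339.4 200.5] [312.8 261.1] [340.8 221.9]
```

Request:
step_arm(series=[[[0,0,0,0.033,0,-0.007,1],[0,0,0,0.033,0,-0.005,1],[0,0,0,0.02,0,-0.001,1],[0,0,0,0,0,0,1],[0,0,0,0,0,0,1]]])

```text
clock: 7.45
eef_pos: [512.1, -3.9, 230.8]
tool_rot: [3.141, 0.007, 3.133]
force: [5.3, -3.1, -23.3]
width: 16.8
gripper_force: 61.1
```

```bash
cat >> h.py <<'E'
def fitfold(save_as=None):
    S=ctrl.get_image("scene");W=ctrl.get_image("wrist");s=ctrl.read_state()
    print(np.round(s["eef_pos"],1),np.round(s["force"],1),np.round(s["torque"],2),s["width"])
    for n,p in(("s",S),("w",W)):
        hsv=cv2.cvtColor(p["img"],cv2.COLOR_RGB2HSV);m=cv2.inRange(hsv,(0,110,50),(9,255,255))|cv2.inRange(hsv,(172,110,50),(180,255,255))
        nl,_,st,ce=cv2.connectedComponentsWithStats(m);k=1+np.argmax(st[1:,4]);print(n,"red box",st[k],ce[k].round(1))
        for a in (70,80,85,90,95):
            c,q=np.cos(np.radians(a)),np.sin(np.radians(a));print(" ",a,"tip",np.round(proj(p,[505.3+67*c,-4,204+67*q]),1),"neck",np.round(proj(p,[505.3+15*c,-4,204+15*q]),1))
    if save_as:
        a=cv2.resize(S["img"][160:260,290:390],None,fx=4,fy=4,interpolation=2)
        cv2.imwrite("pics/"+save_as+".png",np.hstack([a,W["img"][80:480,120:520]])[:,:,::-1])
    return S,W
E
python3 -c "
from h import *
fitfold('c4')"
```

```text
[512.1  -3.9 230.7] [  5.2  -1.9 -22.7] [-0.63 -1.3   0.  ] 16.478628207198163
s red box [565 187  48  26 344] [590.8 198.1]
  70 tip [341.3 177.5] neck [339.8 195.6]
  80 tip [341.  174.1] neck [339.8 194.8]
  85 tip [340.9 172.7] neck [339.7 194.5]
  90 tip [340.8 171.5] neck [339.7 194.2]
  95 tip [340.6 170.6] neck [339.7 194. ]
w red box [ 286  280   58  138 5963] [315.3 347.4]
  70 tip [312.6 418.5] neck [312.9 300.1]
  80 tip [312.2 394.1] neck [312.8 295.1]
  85 tip [311.9 378.9] neck [312.8 292.4]
  90 tip [311.7 361.9] neck [312.8 289.5]
  95 tip [311.5 343.5] neck [312.7 286.5]
```

View pics/c4.png

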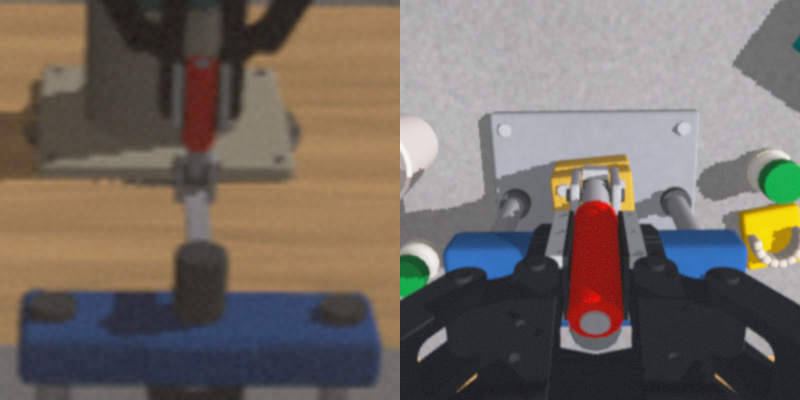

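The tip is at wrist (315,403) and scene row 175.5, so the fold is about 77° and lagging a little in the pads. I regrip to relieve the wind-up, then go on.

Request:
step_arm(series=[[[0,0,0,0,0,0,0.6],[0,0,0,0,0,0,0.6],[0,0,0,0,0,0,0.6],[0,0,0,0,0,0,1],[0,0,0,0,0,0,1],[0,0,0,0,0,0,1],[0,0,0,0,0,0,1],[0,0,0,0,0,0,1]]])

```text
clock: 8.35
eef_pos: [509.9, -4.0, 231.2]
tool_rot: [3.141, 0.003, 3.132]
force: [-0.4, -0.2, 5.4]
width: 16.5
gripper_force: 58.3
```

```bash
python3 -c "
from h import *
fitfold()"
```

```text
[509.9  -4.1 231.2] [-0.8 -0.8  6.6] [-0.03  0.18  0.  ] 16.62295487586327
s red box [571 187  42  26 326] [591.5 198.8]
  70 tip [341.3 177.5] neck [339.8 195.6]
  80 tip [341.  174.1] neck [339.8 194.8]
  85 tip [340.9 172.7] neck [339.7 194.5]
  90 tip [340.8 171.5] neck [339.7 194.2]
  95 tip [340.6 170.6] neck [339.7 194. ]
w red box [ 288  285   56  138 5908] [315.5 351.8]
  70 tip [313.1 423.3] neck [313.3 304.6]
  80 tip [312.7 399.1] neck [313.2 299.7]
  85 tip [312.5 384.1] neck [313.1 297. ]
  90 tip [312.3 367.3] neck [313.1 294.2]
  95 tip [312.  348.9] neck [313.1 291.2]
```

```bash
cat >> h.py <<'E'
from scipy.optimize import brentq
def rows(p,a,px,z=204,r0=15,r1=67):
    u=np.array([np.cos(a),0,np.sin(a)]);n=np.array([-np.sin(a),0,np.cos(a)]);y=np.array([0,1,0]);v=[]
    for r in(r0,r1):
        for t in np.linspace(0,6.28,48): v.append(proj(p,np.array([px,-4,z])+r*u+9*(np.cos(t)*n+np.sin(t)*y))[1])
    return min(v),max(v)
def fold(px=505.3):
    W=ctrl.get_image("wrist");s=ctrl.read_state()
    hsv=cv2.cvtColor(W["img"],cv2.COLOR_RGB2HSV);m=cv2.inRange(hsv,(0,110,50),(9,255,255))|cv2.inRange(hsv,(172,110,50),(180,255,255))
    nl,_,st,ce=cv2.connectedComponentsWithStats(m);k=1+np.argmax(st[1:,4]);b=st[k]
    lo,hi=b[1],b[1]+b[3]
    g=np.radians(np.arange(40,105,.5));R=np.array([rows(W,a,px) for a in g])
    print("t",s["clock"],np.round(s["eef_pos"],1),"F",np.round(s["force"],1),"box",b,"ang from tip",np.degrees(g[np.argmin(abs(R[:,1]-hi))]),"from neck",np.degrees(g[np.argmin(abs(R[:,0]-lo))]))
    return W
E
python3 -c "
from h import *
for x in(502,504,506):fold(x)"
```

```text
t 8.5 [509.9  -4.  231.1] F [-0.1  0.   6.1] box [ 288  285   56  138 5910] ang from tip 74.0 from neck 65.0
t 8.55 [509.9  -4.  231.1] F [-0.7 -0.3  6.2] box [ 288  285   56  138 5910] ang from tip 77.0 from neck 71.0
t 8.6 [509.9  -4.1 231.1] F [-0.7 -0.3  5.7] box [ 288  285   56  138 5907] ang from tip 79.5 from neck 77.0
```

Request:
step_arm(series=[[[0,0,0,0.02,0,-0.003,1],[0,0,0,0.02,0,-0.002,1],[0,0,0,0,0,0,1],[0,0,0,0,0,0,1]]])

```text
clock: 9.0
eef_pos: [508.6, -4.0, 231.7]
tool_rot: [-3.142, 0.012, 3.133]
force: [10.5, 0.0, -6.6]
width: 16.4
gripper_force: 58.3
```

```bash
python3 -c "
from h import *
for x in(504,506):fold(x)"
```

```text
t 9.05 [508.6  -4.  231.7] F [10.3 -0.2 -6.1] box [ 288  286   56  136 5790] ang from tip 79.0 from neck 73.0
t 9.1 [508.5  -4.  231.7] F [10.3  0.2 -6.4] box [ 288  287   56  135 5790] ang from tip 81.5 from neck 77.5
```

Request:
step_arm(series=[[[0,0,0,0,0,0,0.5],[0,0,0,0,0,0,0.5],[0,0,0,0,0,0,0.5],[0,0,0,0,0,-0.2,0.5],[0,0,0,0,0,-0.2,0.5],[0,0,0,-0.15,0,0,1],[0,0,0,-0.15,0,0,1],[0,0,0,0,0,0,1],[0,0,0,0,0,0,1]]])

```text
clock: 10.0
eef_pos: [547.2, -4.5, 290.1]
tool_rot: [-3.142, -0.002, 3.132]
force: [-1.0, -0.4, 0.1]
width: 0.1
gripper_force: 0.0
```

```bash
python3 -c "
from h import *
for x in(504,506):fold(x)
W=ctrl.get_image('wrist');S=ctrl.get_image('scene')
a=cv2.resize(S['img'][150:250,290:390],None,fx=4,fy=4,interpolation=2)
cv2.imwrite('pics/c5.png',np.hstack([a,W['img'][80:480,120:520]])[:,:,::-1])
print(ctrl.read_state()['width'])
import pickle;pickle.dump((S,W),open('SW5.pkl','wb'))"
```

```text
t 10.05 [546.8  -4.5 290.1] F [0.7 0.5 0.7] box [ 295  174   42   75 2137] ang from tip 78.5 from neck 72.5
t 10.1 [546.7  -4.5 290.2] F [-0.4 -0.1  0.4] box [ 295  175   43   75 2143] ang from tip 80.5 from neck 79.0
0.2015615070671276
```

View pics/c5.png

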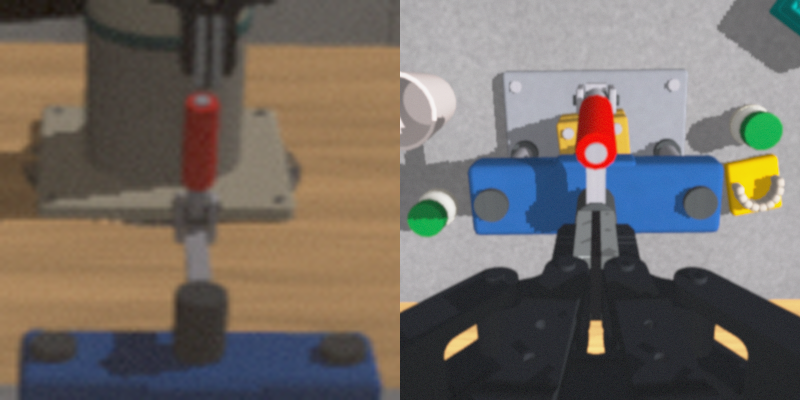

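The handle stands at about 80°, with its tip at wrist crop (596,152). I push it home with the closed fingers from the inner side, watching the force.

Request:
step_arm(series=[[[0,0,0,0,0,0.17,1],[0,0,0,0,0,0.16,1],[0,0,0,0.03,0,0,1],[0,0,0,0.03,0,0,1],[0,0,0,0,0,0,1]]])

```text
clock: 10.7
eef_pos: [539.0, -4.5, 242.3]
tool_rot: [3.141, 0.002, 3.132]
force: [-0.3, 0.8, 0.1]
width: 0.0
gripper_force: 0.0
```

Request:
step_arm(series=[[[0,0,0,0.02,0,0,1],[0,0,0,0,0,0,1]]])

```text
clock: 10.9
eef_pos: [537.2, -4.4, 242.5]
tool_rot: [3.141, 0.004, 3.132]
force: [2.6, 0.9, 2.1]
width: -0.1
gripper_force: 1.0
```

Request:
step_arm(series=[[[0,0,0,0.013,0,0,1],[0,0,0,0,0,0,1]]])

```text
clock: 11.1
eef_pos: [534.8, -4.4, 241.8]
tool_rot: [3.142, 0.002, 3.132]
force: [2.9, -1.1, 1.7]
width: 0.1
gripper_force: 1.5
```

Request:
step_arm(series=[[[0,0,0,0.013,0,0,1],[0,0,0,0.013,0,0,1],[0,0,0,0,0,0,1]]])

```text
clock: 11.4
eef_pos: [529.6, -4.3, 241.0]
tool_rot: [3.142, -0.001, 3.132]
force: [2.3, 0.1, 1.6]
width: -0.3
gripper_force: 1.1
```

Request:
step_arm(series=[[[0,0,0,0.01,0,0,1],[0,0,0,0,0,0,1]]])

```text
clock: 11.6
eef_pos: [528.2, -4.3, 241.0]
tool_rot: [3.142, -0.001, 3.132]
force: [2.1, -1.2, 1.8]
width: 0.0
gripper_force: 1.1
```

Request:
step_arm(series=[[[0,0,0,0.01,0,0,1],[0,0,0,0,0,0,1]]])

```text
clock: 11.8
eef_pos: [527.0, -4.3, 241.0]
tool_rot: [3.142, -0.0, 3.132]
force: [2.9, -0.6, 2.4]
width: -0.1
gripper_force: 1.3
```

Request:
step_arm(series=[[[0,0,0,0.01,0,0,1],[0,0,0,0,0,0,1]]])

```text
clock: 12.0
eef_pos: [526.5, -4.3, 241.2]
tool_rot: [-3.142, 0.002, 3.132]
force: [4.4, 0.2, 0.3]
width: 0.1
gripper_force: 2.6
```

Request:
step_arm(series=[[[0,0,0,0.007,0,0,1],[0,0,0,0,0,0,1]]])

```text
clock: 12.2
eef_pos: [526.3, -4.3, 241.2]
tool_rot: [-3.141, 0.004, 3.132]
force: [6.8, 0.3, -1.5]
width: -0.3
gripper_force: 3.5
```

```bash
python3 -c "
from h import *
for x in(504,506):fold(x)"
```

```text
t 12.25 [526.3  -4.2 241.2] F [ 6.8  0.5 -0.6] box [ 288  229   57   96 3552] ang from tip 89.5 from neck 84.5
t 12.3 [526.4  -4.3 241.2] F [ 7.4 -1.  -0.8] box [ 288  229   57   96 3551] ang from tip 91.5 from neck 91.5
```

The handle is on the stop: the force rose from 3 to 7 N with no further motion, and the camera gives about 91°. I back off, go over the top and pinch it for cranking.

Request:
step_arm(series=[[[0,0,0,-0.08,0,0,1],[0,0,0,0,0,-0.2,1],[0,0,0,0,0,-0.2,1],[0,0,0,0.11,0,0,0.5],[0,0,0,0.1,0,0,0.5],[0,0,0,0,0,0,0.5],[0,0,0,0,0,0,0.5]]])

```text
clock: 13.0
eef_pos: [504.3, -4.0, 300.6]
tool_rot: [3.142, -0.002, 3.133]
force: [0.5, -0.5, -0.2]
width: 43.1
gripper_force: 0.0
```

Run:
```python
from h import *
import pickle
W=fold(506)
S=ctrl.get_image("scene");pickle.dump((S,W),open("SW6.pkl","wb"))
hsv=cv2.cvtColor(W["img"],cv2.COLOR_RGB2HSV);m=cv2.inRange(hsv,(0,110,50),(9,255,255))
u=np.where(m.any(0))[0];print(ctrl.read_state()["width"])
for v in range(110,330,20):
    q=np.where(m[v]>0)[0]
    if len(q): print(v,q.min(),q.max())
b=cv2.resize(S["img"][225:325,290:390],None,fx=4,fy=4,interpolation=2)
cv2.imwrite("pics/c6.png",np.hstack([b,W["img"][60:460,120:520]])[:,:,::-1])
```

```text
t 13.05 [504.8  -4.  300.6] F [0.3 0.  0.5] box [ 296  241   40   65 1673] ang from tip 91.5 from neck 90.5
42.6843772995667
250 303 329
270 299 332
290 299 332
```

View pics/c6.png

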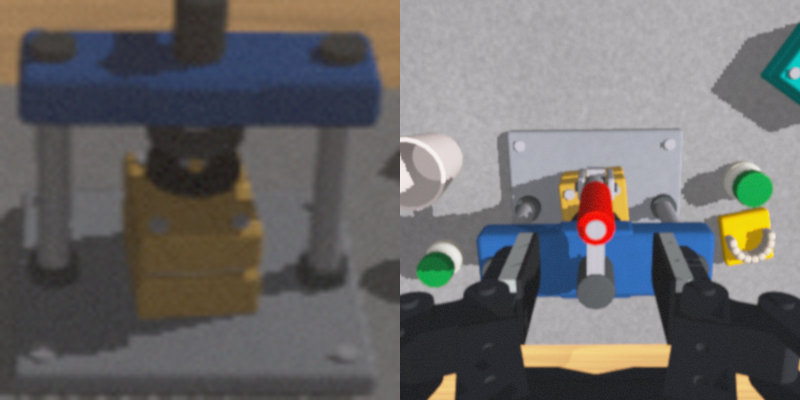

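The crop shows the handle free and upright (tip at wrist crop (595,230)), with the pad still clear above the brass flask. I work out the flask's height from its front-face edges while lowering onto the handle.

Run:
```python
from h import *
import pickle
S,W=pickle.load(open("SW6.pkl","rb"))
for lo,hi in((328,334),(343,349)):
    prof=S["img"][262:312,lo:hi].astype(int).mean(1)
    print(lo,[(262+i,*map(int,p)) for i,p in enumerate(prof)])
print("expected rows, front face x=627:",[ (z,round(proj(S,[627,-4.7,z])[1],1)) for z in (15,40,65,68,71,74,77)])
print([ (z,round(proj(S,[543,-4.7,z])[1],1)) for z in (65,71,77)])
print("pad front bottom", [round(proj(S,[611,-4.7,z])[1],1) for z in (85,)])
```

```text
328 [(262, 43, 39, 37), (263, 41, 38, 34), (264, 41, 36, 33), (265, 39, 35, 33), (266, 39, 36, 32), (267, 39, 34, 32), (268, 37, 33, 30), (269, 39, 35, 32), (270, 39, 35, 31), (271, 46, 39, 33), (272, 56, 49, 36), (273, 72, 60, 39), (274, 81, 66, 41), (275, 81, 66, 42), (276, 83, 67, 43), (277, 82, 67, 43), (278, 81, 67, 44), (279, 79, 68, 51), (280, 77, 70, 62), (281, 77, 69, 61), (282, 80, 71, 60), (283, 84, 70, 49), (284, 91, 73, 46), (285, 93, 75, 46), (286, 91, 73, 44), (287, 91, 75, 46), (288, 90, 73, 45), (289, 91, 73, 45), (290, 91, 73, 45), (291, 92, 75, 48), (292, 91, 74, 50), (293, 85, 73, 57), (294, 85, 69, 45), (295, 94, 77, 46), (296, 93, 76, 46), (297, 92, 74, 46), (298, 92, 74, 46), (299, 92, 75, 48), (300, 92, 75, 47), (301, 91, 74, 46), (302, 91, 73, 45), (303, 87, 71, 47), (304, 73, 65, 52), (305, 63, 61, 60), (306, 62, 62, 62), (307, 71, 70, 72), (308, 90, 89, 92), (309, 101, 101, 104), (310, 102, 101, 104), (311, 102, 102, 105)]
343 [(262, 48, 45, 44), (263, 45, 42, 38), (264, 40, 37, 33), (265, 40, 35, 33), (266, 37, 32, 30), (267, 40, 36, 32), (268, 37, 32, 30)
[... 460 characters left out ...]
93, 86, 71, 48), (294, 90, 73, 46), (295, 93, 75, 46), (296, 90, 74, 45), (297, 92, 75, 47), (298, 91, 74, 46), (299, 92, 74, 48), (300, 92, 74, 46), (301, 91, 73, 46), (302, 89, 73, 47), (303, 84, 72, 55), (304, 80, 77, 77), (305, 99, 100, 103), (306, 103, 102, 106), (307, 103, 103, 106), (308, 103, 103, 106), (309, 104, 104, 106), (310, 105, 104, 107), (311, 105, 104, 107)]
expected rows, front face x=627: [(15, np.float64(304.2)), (40, np.float64(294.9)), (65, np.float64(285.4)), (68, np.float64(284.3)), (71, np.float64(283.1)), (74, np.float64(281.9)), (77, np.float64(280.8))]
[(65, np.float64(263.5)), (71, np.float64(261.3)), (77, np.float64(259.0))]
pad front bottom [np.float64(273.2)]
```

Request:
step_arm(series=[[[0,0,0,-0.008,0,0.1,0.5],[0,0,0,0,0,0.2,0.5],[0,0,0,0,0,0.2,0.5],[0,0,0,0,0,0,1],[0,0,0,0,0,0,1],[0,0,0,0,0,0,1],[0,0,0,0,0,0,1],[0,0,0,0,0,0,1]]])

```text
clock: 13.9
eef_pos: [506.0, -4.2, 226.0]
tool_rot: [-3.141, -0.0, 3.132]
force: [1.4, 0.0, -12.4]
width: 16.7
gripper_force: 58.7
```

```bash
python3 -c "
from h import *
fold(506);s=ctrl.read_state();print(s['qpos'],s['torque'],s['width'])"
```

```text
t 13.95 [506.   -4.1 226. ] F [  0.7  -0.6 -13.6] box [ 284  289   64  124 5357] ang from tip 92.0 from neck 90.5
[-0.16274802  0.43499591  0.16297799  1.92215536 -0.096069    0.79212795
  1.61459447] [-0.05119653 -0.1452113  -0.00338353] 16.45288183793991
```

```bash
cat > arc.py <<'E'
import sys,numpy as np
from scipy.spatial.transform import Rotation as Ro
# args: th0 th1 n r0 r1 ; prints tool-axis rows (scaled)
th0,th1,n,r0,r1=float(sys.argv[1]),float(sys.argv[2]),int(sys.argv[3]),float(sys.argv[4]),float(sys.argv[5])
R=Ro.from_euler("xyz",[np.pi,0,3.132]).as_matrix()
th=np.linspace(th0,th1,n+1);r=np.linspace(r0,r1,n+1)
P=np.c_[586-r*np.cos(th+.01),-5+r*np.sin(th+.01),0*th]
for d in np.diff(P,axis=0)@R/150: print(np.round(d,4)[:2])
E
cat > chk.py <<'E'
from h import *
W=ctrl.get_image("wrist");s=ctrl.read_state();p=np.array(s["eef_pos"])-[586,-5,0];f=np.array(s["force"])
th=np.arctan2(p[1],-p[0])-.01;er=p[:2]/np.hypot(*p[:2]);et=np.array([er[1],-er[0]])
print("t",s["clock"],"th",th.round(3),"r",np.hypot(*p[:2]).round(1),"Frad(out+)",(f[:2]@er).round(1),"Ftan(cw+)",(f[:2]@et).round(1),"Fz",f[2].round(1))
E
python3 arc.py 0 0.3 4 80 80.7;python3 arc.py 0.3 1.2 12 80.7 80.7
```

```text
[-0.0004  0.04  ]
[-0.0034  0.04  ]
[-0.0064  0.0397]
[-0.0093  0.0392]
[-0.0134  0.0381]
[-0.0162  0.037 ]
[-0.0189  0.0356]
[-0.0215  0.0341]
[-0.024   0.0324]
[-0.0264  0.0305]
[-0.0286  0.0285]
[-0.0306  0.0262]
[-0.0325  0.0239]
[-0.0342  0.0214]
[-0.0357  0.0187]
[-0.037  0.016]
```

Request:
step_arm(series=[[[0,0,0,-0.0005,0.04,0,1],[0,0,0,-0.0035,0.04,0,1],[0,0,0,-0.0065,0.04,0,1],[0,0,0,-0.0095,0.039,0,1],[0,0,0,0,0,0,1]]])

```text
clock: 14.45
eef_pos: [509.4, 18.4, 226.0]
tool_rot: [-3.139, -0.0, 3.132]
force: [1.1, -3.5, -12.5]
width: 16.5
gripper_force: 58.9
```

```bash
python3 chk.py; python3 -c "
from h import *
print(ctrl.read_state()['eef_pos'],ctrl.read_state()['tool_rot'])"
```

```text
t 14.5 th 0.287 r 80.1 Frad(out+) -3.5 Ftan(cw+) -3.8 Fz -14.5
[509.39945995  18.4358024  225.9433998 ] [-3.13962742e+00 -1.10072358e-04  3.13182248e+00]
```

Request:
step_arm(series=[[[0,0,0,-0.0135,0.038,0,1],[0,0,0,-0.016,0.037,0,1],[0,0,0,-0.019,0.0355,0,1],[0,0,0,-0.0215,0.034,0,1],[0,0,0,-0.024,0.0325,0,1],[0,0,0,-0.0265,0.0305,0,1],[0,0,0,0,0,0,1]]])

```text
clock: 15.2
eef_pos: [527.2, 49.5, 225.9]
tool_rot: [-3.14, -0.002, 3.132]
force: [-0.2, -3.3, -10.6]
width: 16.5
gripper_force: 59.1
```

```bash
python3 chk.py
```

```text
t 15.25 th 0.737 r 80.1 Frad(out+) -3.7 Ftan(cw+) -3.0 Fz -11.6
```

Request:
step_arm(series=[[[0,0,0,-0.0285,0.0285,0,1],[0,0,0,-0.0305,0.026,0,1],[0,0,0,-0.0325,0.024,0,1],[0,0,0,-0.034,0.0215,0,1]]])

```text
clock: 15.65
eef_pos: [544.8, 63.8, 225.8]
tool_rot: [-3.139, -0.004, 3.131]
force: [-4.5, -5.5, -8.1]
width: 16.8
gripper_force: 59.3
```

```bash
python3 chk.py; python3 arc.py 1.05 2.1 14 80.7 80.7
```

```text
t 15.7 th 1.038 r 80.2 Frad(out+) -4.6 Ftan(cw+) -4.4 Fz -8.9
[-0.0357  0.0187]
[-0.037  0.016]
[-0.0381  0.0132]
[-0.039   0.0103]
[-0.0397  0.0073]
[-0.0401  0.0043]
[-0.0403  0.0013]
[-0.0403 -0.0017]
[-0.0401 -0.0047]
[-0.0396 -0.0077]
[-0.0389 -0.0106]
[-0.038  -0.0135]
[-0.0369 -0.0163]
[-0.0356 -0.0191]
```

Request:
step_arm(series=[[[0,0,0,-0.0355,0.0185,0,1],[0,0,0,-0.037,0.016,0,1]]])

```text
clock: 15.9
eef_pos: [555.3, 69.1, 225.8]
tool_rot: [-3.14, -0.005, 3.131]
force: [-4.5, -4.4, -7.4]
width: 16.9
gripper_force: 59.3
```

Request:
step_arm(series=[[[0,0,0,-0.038,0.013,0,1],[0,0,0,-0.039,0.0105,0,1]]])

```text
clock: 16.1
eef_pos: [566.7, 72.8, 225.8]
tool_rot: [-3.14, -0.006, 3.132]
force: [-4.8, -5.0, -6.4]
width: 16.6
gripper_force: 59.3
```

```bash
python3 chk.py
```

```text
t 16.15 th 1.334 r 80.2 Frad(out+) -3.8 Ftan(cw+) -3.6 Fz -7.8
```

Request:
step_arm(series=[[[0,0,0,-0.0395,0.0075,0,1],[0,0,0,-0.04,0.0045,0,1]]])

```text
clock: 16.35
eef_pos: [578.3, 74.8, 225.8]
tool_rot: [-3.14, -0.007, 3.132]
force: [-5.9, -4.4, -4.9]
width: 16.5
gripper_force: 59.5
```

Request:
step_arm(series=[[[0,0,0,-0.0405,0.0015,0,1],[0,0,0,-0.0405,-0.0015,0,1]]])

```text
clock: 16.55
eef_pos: [590.3, 75.1, 225.8]
tool_rot: [-3.141, -0.007, 3.132]
force: [-7.0, -2.9, -5.3]
width: 16.7
gripper_force: 59.5
```

```bash
python3 chk.py
python3 - <<'E'
from h import *
S=ctrl.get_image("scene")
import pickle;pickle.dump(S,open("S7.pkl","wb"))
for lo,hi in((328,334),(343,349)): print([(258+i,*map(int,p)) for i,p in enumerate(S["img"][258:286,lo:hi].astype(int).mean(1))])
cv2.imwrite("pics/c7.png",cv2.resize(S["img"][235:310,300:385,::-1],None,fx=8,fy=8,interpolation=2))
E
```

```text
t 16.6 th 1.628 r 80.2 Frad(out+) -3.6 Ftan(cw+) -5.6 Fz -5.7
[(258, 54, 50, 47), (259, 48, 44, 42), (260, 49, 46, 44), (261, 48, 44, 43), (262, 50, 47, 44), (263, 47, 44, 41), (264, 47, 44, 42), (265, 46, 42, 42), (266, 49, 45, 44), (267, 48, 44, 43), (268, 46, 43, 41), (269, 43, 39, 39), (270, 40, 38, 36), (271, 39, 34, 33), (272, 38, 34, 33), (273, 39, 35, 32), (274, 38, 35, 32), (275, 38, 33, 32), (276, 41, 38, 34), (277, 43, 38, 33), (278, 56, 48, 38), (279, 71, 62, 50), (280, 77, 69, 61), (281, 79, 72, 64), (282, 80, 71, 60), (283, 86, 72, 51), (284, 93, 75, 47), (285, 95, 78, 47)]
[(258, 60, 57, 55), (259, 53, 49, 47), (260, 48, 46, 43), (261, 48, 45, 43), (262, 47, 45, 43), (263, 47, 45, 42), (264, 47, 44, 42), (265, 48, 45, 43), (266, 47, 43, 43), (267, 49, 45, 42), (268, 54, 50, 44), (269, 48, 45, 41), (270, 44, 41, 37), (271, 38, 34, 32), (272, 37, 33, 31), (273, 38, 34, 31), (274, 38, 34, 31), (275, 39, 35, 31), (276, 40, 37, 33), (277, 46, 41, 34), (278, 56, 47, 38), (279, 67, 58, 44), (280, 80, 67, 49), (281, 84, 71, 50), (282, 84, 69, 44), (283, 91, 73, 46), (284, 97, 78, 48), (285, 96, 77, 48)]
```

View pics/c7.png

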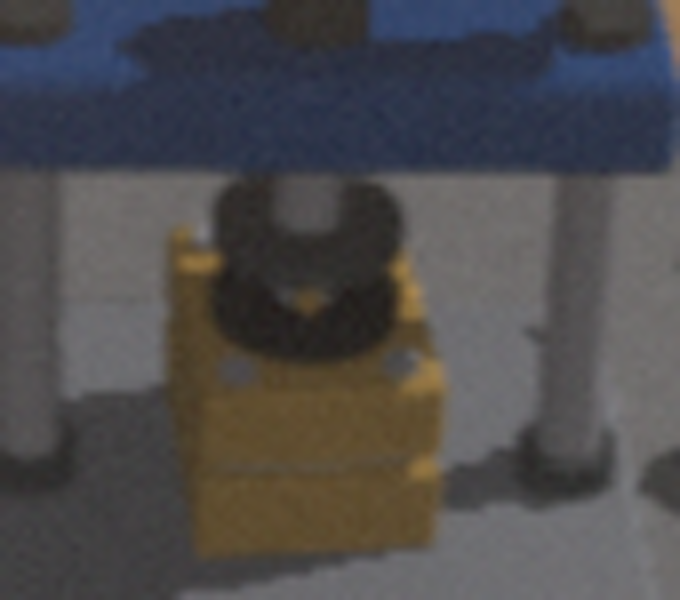

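The pad's lower edge went from row 272.9 to 278.4, about 14 mm of travel, and now sits on the flask. That and the slowly rising drag suggest touch at about 1.5 rad. I carry on in small steps toward 2.0.

Request:
step_arm(series=[[[0,0,0,-0.04,-0.0045,0,1],[0,0,0,-0.0395,-0.0075,0,1]]])

```text
clock: 16.85
eef_pos: [601.4, 73.8, 225.7]
tool_rot: [-3.142, -0.009, 3.132]
force: [-9.1, -3.2, -3.2]
width: 16.6
gripper_force: 59.7
```

Request:
step_arm(series=[[[0,0,0,-0.039,-0.0105,0,1]]])

```text
clock: 16.95
eef_pos: [607.1, 72.5, 225.7]
tool_rot: [3.141, -0.009, 3.133]
force: [-9.3, -2.9, -3.6]
width: 16.8
gripper_force: 59.8
```

```bash
python3 chk.py
python3 - <<'E'
from h import *
S=ctrl.get_image("scene")
for lo,hi in((328,334),(336,342),(343,349)): print([(238+i,int(p)) for i,p in enumerate(S["img"][238:286,lo:hi,0].astype(int).mean(1))])
E
```

```text
t 17.0 th 1.841 r 80.2 Frad(out+) -3.4 Ftan(cw+) -5.1 Fz -4.0
[(238, 45), (239, 46), (240, 45), (241, 45), (242, 47), (243, 46), (244, 51), (245, 50), (246, 51), (247, 48), (248, 47), (249, 45), (250, 45), (251, 44), (252, 46), (253, 46), (254, 45), (255, 46), (256, 62), (257, 82), (258, 59), (259, 52), (260, 47), (261, 49), (262, 47), (263, 48), (264, 49), (265, 49), (266, 47), (267, 47), (268, 48), (269, 47), (270, 44), (271, 40), (272, 37), (273, 40), (274, 38), (275, 39), (276, 39), (277, 45), (278, 57), (279, 71), (280, 77), (281, 80), (282, 81), (283, 86), (284, 93), (285, 97)]
[(238, 51), (239, 54), (240, 51), (241, 48), (242, 45), (243, 45), (244, 43), (245, 46), (246, 50), (247, 46), (248, 46), (249, 44), (250, 46), (251, 45), (252, 43), (253, 44), (254, 45), (255, 45), (256, 59), (257, 81), (258, 82), (259, 81), (260, 81), (261, 83), (262, 82), (263, 80), (264, 74), (265, 52), (266, 46), (267, 47), (268, 48), (269, 48), (270, 49), (271, 54), (272, 66), (273, 68), (274, 61), (275, 44), (276, 39), (277, 35), (278, 38), (279, 44), (280, 62), (281, 82), (282, 86), (283, 90), (284, 99), (285, 98)]
[(238, 55), (239, 54), (240, 51), (241, 49), (242, 45), (243, 45), (244, 47), (245, 46), (246, 44), (247, 46), (248, 46), (249, 46), (250, 45), (251, 44), (252, 43), (253, 44), (254, 42), (255, 49), (256, 67), (257, 92), (258, 77), (259, 58), (260, 51), (261, 47), (262, 48), (263, 47), (264, 48), (265, 46), (266, 45), (267, 48), (268, 48), (269, 49), (270, 45), (271, 43), (272, 40), (273, 38), (274, 38), (275, 40), (276, 40), (277, 46), (278, 56), (279, 68), (280, 79), (281, 83), (282, 83), (283, 90), (284, 98), (285, 97)]
```

Request:
step_arm(series=[[[0,0,0,-0.038,-0.0135,0,1],[0,0,0,-0.037,-0.0165,0,1]]])

```text
clock: 17.25
eef_pos: [617.7, 68.8, 225.7]
tool_rot: [3.14, -0.01, 3.133]
force: [-9.8, -0.0, -2.9]
width: 16.6
gripper_force: 60.0
```

```bash
python3 chk.py
```

```text
t 17.3 th 1.982 r 80.2 Frad(out+) -4.0 Ftan(cw+) -7.4 Fz -3.9
```

Request:
step_arm(series=[[[0,0,0,-0.016,-0.008,0,1],[0,0,0,0,0,0,1],[0,0,0,0,0,0,1],[0,0,0,0,0,0,1]]])

```text
clock: 17.7
eef_pos: [620.4, 67.5, 225.7]
tool_rot: [3.14, -0.009, 3.133]
force: [-9.0, -1.6, -3.9]
width: 16.6
gripper_force: 60.0
```

```bash
python3 chk.py
```

```text
t 17.75 th 2.004 r 80.2 Frad(out+) -4.3 Ftan(cw+) -8.0 Fz -4.1
```

Request:
step_arm(series=[[[0,0,0,0,0,0,0.5],[0,0,0,0,0,0,0.5],[0,0,0,0,0,0,0.5],[0,0,0,0,0,0,0.5],[0,0,0,0,0,-0.2,0.5],[0,0,0,0,0,-0.2,0.5],[0,0,0,0,0,-0.2,0.5],[0,0,0,0.2,0,0,0.5],[0,0,0,0.2,0,0,0.5],[0,0,0,0,0,0,0.5],[0,0,0,0,0,0,0.5]]])

```text
clock: 18.85
eef_pos: [565.1, 67.0, 316.9]
tool_rot: [3.141, 0.002, 3.133]
force: [0.2, 1.3, 0.7]
width: 42.4
gripper_force: 0.0
```

Run:
```python
from h import *
S=ctrl.get_image("scene");W=ctrl.get_image("wrist");T=ctrl.get_image("top");s=ctrl.read_state();print(np.round(s["eef_pos"],1),np.round(s["force"],1),s["width"])
b=np.array([-np.cos(2.014),np.sin(2.014),0]);C=np.array([585.8,-4.6,0])
for n,p in(("s",S),("w",W),("t",T)):
    for f in(80,85,90,95):
        a=np.radians(f);u=-b*np.cos(a)+np.array([0,0,np.sin(a)]);X=C+80*b+[0,0,204]+67*u
        print(n,f,np.round(proj(p,X),1))
a=cv2.resize(S["img"][150:300,300:400],None,fx=4,fy=4,interpolation=2)
cv2.imwrite("pics/c8.png",np.hstack([cv2.copyMakeBorder(W["img"][0:480,170:570],0,120,0,0,0),a])[:,:,::-1])
```

```text
[565.8  66.8 316.1] [0.9 0.9 0.1] 42.61856515757011
s 80 [376.  194.1]
s 85 [379.  194.4]
s 90 [382.  194.8]
s 95 [384.9 195.5]
w 80 [296.  361.7]
w 85 [305.8 366.5]
w 90 [315.8 370.8]
w 95 [325.7 374.5]
t 80 [259.7 207.9]
t 85 [256.9 206.6]
t 90 [254.1 205.3]
t 95 [251.2 204.1]
```

View pics/c8.png

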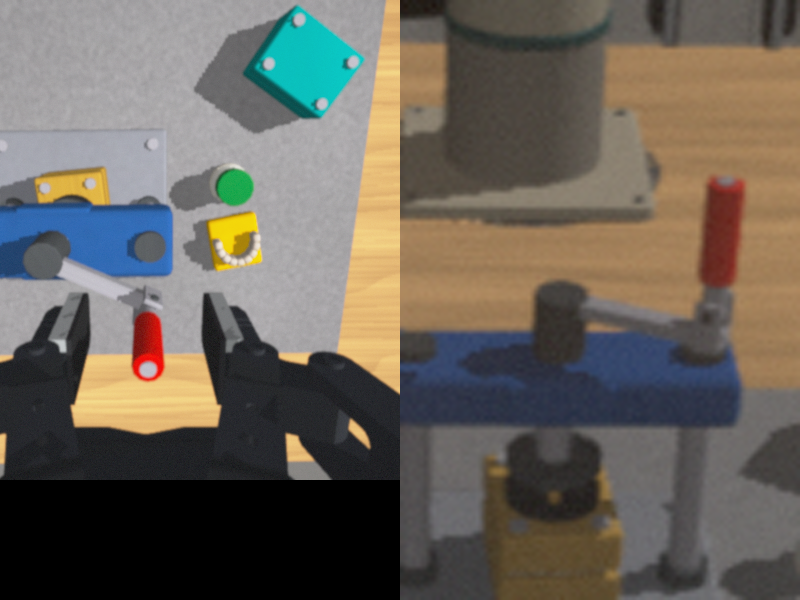

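The handle is free and upright: its tip is at wrist (318,369) and scene (381,195), matching the 90° prediction. The pad is pressed on the flask and the bystanders have not moved.

```bash
python3 -c "
from cell import ctrl
print(ctrl.finish_job())"
```

```text
the job is handed in; nothing more can be done
None
```

I handed the job in: the handle stands upright and free on its stop, and the crank is turned about 2.0 rad clockwise. The squeeze on the flask is about 30 N, estimated from crank angle and drag rather than measured. Nothing else looked disturbed, and the hand-in returned no verdict.

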